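# Draw the bolt carriage out to the index and hold it

## Task

Swing the mesh gate wide open, about square to the cage front or further, while the bolt carriage is still home. Then draw the spring-return carriage out by its upright pull post, gently so that all three bronze bolts stay standing on it, until its pointer is level with the index mark, and keep holding it there with the gripper for the overhead count: finish while holding it, do not let go. Leave the gate open and leave the index and everything else on the cart alone.

Things in the scene. Friction and masses are not known exactly. Their poses are not given: they have to be found in the camera images.
- station: the inspection station, screwed down: grey base plate 370 x 180 x 12 mm with two low guide rails along its x axis and a roofless wire-mesh cage on its rear part (inside width about 135 mm, mesh top 85 mm above the cart top). Origin: underside, 5 mm behind the middle of the plate. Its x axis points from the open front (robot side) to the back, y to the left, z up. It does not move
- gate (a joint): angle of the mesh gate across the cage's front (120 mm wide, from 33 to 85 mm above the cart top), in rad: 0 closed, 2.0 fully open; it swings out toward the station's front (-x) and to the left, turning clockwise seen from above. Light hinge friction (about 0.06 N m, 0.6 N at the peg), no spring: it stays where it is left. It may start up to 0.3 ajar
- gate_hinge (a point): point on the gate's upright hinge axis, at the cage's front left corner, 105 mm above the cart top
- gate_peg (a point): the gate's pull peg: upright round steel peg 12 mm in diameter near the gate's free edge, 108 mm from the hinge axis, standing 40 mm above the mesh; its top is 125 mm above the cart top. The point is on its axis, 18 mm below the top, and moves with the gate
- carriage (a joint): travel of the spring-return carriage in m: 0 fully home inside the cage, 0.13 at its end stop; grows as it is drawn along the station's -x, out through the gateway. Flat aluminium deck 220 x 72 mm, top 22 mm above the cart top, passing under the gate's lower edge, carrying the bolts. The spring pulls it home with 3 N at 0 and 0.05 N more per mm; let go, it runs home
- pull_post (a point): the carriage's pull post: upright round black post 16 mm in diameter, from the deck up to 95 mm above the cart top, on the carriage's centre line, 40 mm behind the closed gate when home. The point is on its axis, 15 mm below the top, and moves with the carriage. No bolt stands within 55 mm of it
- pointer_tip (a point): tip of the small steel pointer on the carriage's front right edge, pointing right, 27 mm above the cart top; moves with the carriage
- index_tip (a point): tip of the index mark: a black block (26 x 27 x 13 mm) with a thumbscrew, a white line and a steel tip pointing left at the carriage, clamped on the base right of the rails in front of the gateway. It lies on the path line of the pointer tip (2 mm beside it): the carriage is at the mark when both tips have the same position along the station's x. How far out it is clamped varies from 50 to 95 mm. It carries no stop. Axes as the station's
- bolt0: accepted polished bronze hub bolt, standing loose on its hexagon head on the carriage deck (head 24 mm across flats, 10 mm high; shank 16 mm; 60 mm tall), number 1 of three in a row from the front, first one 70 mm behind the pull post, 30 mm apart. Origin at the centre of its underside, z up along the shank
- bolt1: accepted polished bronze hub bolt, standing loose on its hexagon head on the carriage deck (head 24 mm across flats, 10 mm high; shank 16 mm; 60 mm tall), number 2 of three in a row from the front, first one 70 mm behind the pull post, 30 mm apart. Origin at the centre of its underside, z up along the shank
- bolt2: accepted polished bronze hub bolt, standing loose on its hexagon head on the carriage deck (head 24 mm across flats, 10 mm high; shank 16 mm; 60 mm tall), number 3 of three in a row from the front, first one 70 mm behind the pull post, 30 mm apart. Origin at the centre of its underside, z up along the shank
- reject: rusty rejected bolt, same shape and size as the bronze ones, standing on its head on the cart top to the right of the station; not to be touched. Origin at the centre of its underside
- cast_block: grey cast-iron step block 90 x 60 x 52 mm left of the station; bystander. Origin at the centre of its underside
- thread_gauge: yellow plastic thread gauge, 18 mm square handle with steel ends, 119 mm long overall, 18 mm high, lying left of the station; bystander. Origin at the centre of its underside
- nut_tray: open sheet-metal tray 130 x 100 x 35 mm; bystander. Origin at the centre of its underside
- wrench: steel wrench 190 mm long, lying; bystander. Origin at the centre of its underside
- oil: grey plastic bottle, 50 mm diameter, 130 mm tall; bystander. Origin at the centre of its underside
- ring_gauge: dark steel ring gauge, outside diameter 68 mm, 18 mm high, lying flat; bystander. Origin at the centre of its underside
Mind the look-alikes: they are no part of the job. Leave any turquoise look-alike of the bolt1 alone.

How it is judged:
By the outcome, as a careful person would: the job done as asked, in the order asked, and still so for the second after the job is handed in, while the arm keeps its last pose, push and grip.
It also fails if it takes over 51 s, if anything falls off the work surface, if the arm or the gripper's body presses on something with over 40 N, if the wrist force passes 120 N, or if a joint passes its speed limit or range.

## Robot

A 7-joint arm with a two-finger parallel gripper is mounted at the origin on the work surface. World frame = base frame: x ahead of the robot, y to its left, z up, the work surface at z = 0. Lengths are in m, angles in rad, forces in N, time in s.
With the tool pointing down it reaches from about 0.425 to 0.825 m from the base axis. Payload 3.6 kg.
Tool frame: the origin (TCP) lies at the very end of the fingers, on their centre line; the grasp point (between the pads) lies 19 mm behind it; x points along the fingers, y is the direction in which the jaws open and shut, and the axes are right-handed (so a half turn about x gives the same grasp; the last joint's range is limited). The gripper opens to 93 mm and grips with 3 to 60 N. Pads are 15 mm wide; open, the fingers measure 128 mm over their backs; the gripper's body (75 mm by 188 mm) begins 65 mm behind the grasp point.
Start: joints at [1.262, 0.615, -0.013, 1.423, 0.008, 1.103, -0.04], TCP at [0.181, -0.624, 0.219] pointing down, gripper open.
Joint ranges: [-3.12, 3.12], [-0.3, 2.06], [-1.34, 1.32], [0.26, 2.42], [-1.36, 4.5], [0.01, 1.98], [-2.84, 2.84]. Speed limits (rad/s): [2.79, 2.79, 3.14, 3.14, 3.14, 3.14, 3.14].

## Interface

Orientations are given as a 3x3 rotation matrix whose columns are the frame's x, y, z axes.
In Python, from bench import r, optics, workorder gives the robot as it stands. The module is installed in compiled form; this text tells all that it offers.
- The arm moves only by the shell command python3 -m pendant 'ROWS'. ROWS is JSON, a list that holds one entry, the list of rows, each a list of 7 numbers: the closure, from -1 (fully open) to 1 (shut), then the shift along the tool's x, y, z in cm, then the turn, a rotation vector about the tool's x, y, z in degrees. A call has 1 to 8 rows; each row shifts and turns the commanded pose from where the row before left it, along the tool's axes as they then stand; what a row does not reach is not made up. A row lasts 1/8 s, in which the tool goes at most 62.5 mm and 10.7 degrees, less where a joint would pass 70% of its speed; a pose out of reach is approached as far as the arm can. A call is refused whole if a number of a shift passes 6.25 or a number of a turn 10.7, either way. A call with a gripper value outside its range is refused whole. The fingers move at their own pace and stop on an object; the grip force is fixed at half the most. Time passes only in rows, so rows that do not move let the fingers close. It gives the time, the measured TCP pose, the force and the opening at its end, in the units of the state.
- r.sense(): the state, without advancing time (a new reading comes with each control period).
- optics.read_camera(name): name is "side" or "top"; returns (picture, depth): 400x640x3 uint8, blue, green, red; 400x640 float32, m along the optical axis (not along the pixel's ray), 0 where there is no reading.
- optics.get_calibration(name): a dict with "fx", "fy", "cx", "cy" (pixels), "camera_from_world" (4x4, takes a point from world to camera coordinates). Camera axes: x right, y up, looking along -z (the intrinsics and any distortion apply to the point x, -y, -z); pixel columns grow to the right and rows downward; lengths in m; the calibration is good to about 2 mm. A picture is of the moment at which its call begins. get_calibration takes no time and is no camera call.
- workorder.sign_off(): hands the job in, once; it reports no verdict.
Trained networks look in the newest picture that a camera, given by its name, has taken for a name from the list of things; names that differ only in an ending like _2 or _b are one class to them, and where a whole thing is asked for, a point or a joint stands for the part that bears it (a point fixed in the world has none). Each returns a list of dicts, best first, with "confidence" (0 to 1); they miss things now and then, are a little off and sometimes report something else, mostly with a low value. They report only what shows in the picture. A call takes as long as a camera call. They do not tell look-alikes from the thing itself.
- optics.regions_of(camera, target): "pixels" (400x640 bool, what is visible of it) and "extent" ([centre column, centre row, width, height] in pixels, round what is visible of it).
The state is a dict: "time_s": time; "joint_positions": joint angles; "qd": joint speeds; "joint_torque": joint torques, N m; "position": TCP position; "tcp_rot": TCP orientation; "contact_force": force on the tool from outside, world axes, zero at the start; "moment": the same for the moment, N m; "width": finger opening in m.
Only numpy, scipy, OpenCV 4.12 (cv2) and the standard library are available. Lean on these libraries where they do the work, as an engineer would, in place of code of your own. Each camera call takes 0.05 s, during which the arm holds its last target.

## Working session

There is one attempt and no reset: what is moved stays moved. The work goes in short steps, Python scripts to look and compute and a shell command to move; the robot and the scene stay as the last step left them, time stands still between calls to the robot, and variables do not carry over. Pictures are saved under pics/ and viewed, and the job is handed in when it is done.

```bash
mkdir -p pics; ls
cat > h.py <<'E'
import numpy as np, cv2
from bench import r, optics, workorder
def proj(cam,P):
    c=optics.get_calibration(cam);M=np.array(c["camera_from_world"])
    p=M@np.append(P,1);return np.array([c["cx"]+c["fx"]*p[0]/-p[2], c["cy"]+c["fy"]*(-p[1])/-p[2]]),-p[2]
def unproj(cam,u,v,d):
    c=optics.get_calibration(cam);M=np.linalg.inv(np.array(c["camera_from_world"]))
    p=np.array([(u-c["cx"])/c["fx"]*d,-(v-c["cy"])/c["fy"]*d,-d,1]);return (M@p)[:3]
def atz(cam,u,v,z):
    c=optics.get_calibration(cam);M=np.linalg.inv(np.array(c["camera_from_world"]))
    o=M[:3,3];q=unproj(cam,u,v,1.0);return o+(q-o)*(z-o[2])/(q[2]-o[2])
E
python3 - <<'E'
from h import *
for c in ("side","top"):
    p,d=optics.read_camera(c);cv2.imwrite(f"pics/{c}0.png",p);np.save(f"{c}0d.npy",d)
    k=optics.get_calibration(c);print({a:(np.round(b,3).tolist() if not isinstance(b,str) else b) for a,b in k.items()})
print(r.sense())
E
```

```text
pics
{'fx': 368.898, 'fy': 368.898, 'cx': 322.279, 'cy': 198.951, 'camera_from_world': [[0.947, -0.321, 0.015, -0.572], [0.234, 0.723, 0.65, -0.198], [-0.219, -0.612, 0.76, -0.921], [0.0, 0.0, 0.0, 1.0]]}
{'fx': 399.616, 'fy': 399.616, 'cx': 310.882, 'cy': 207.133, 'camera_from_world': [[0.025, -1.0, 0.006, -0.017], [0.993, 0.025, 0.115, -0.632], [-0.115, 0.003, 0.993, -1.083], [0.0, 0.0, 0.0, 1.0]]}
{'time_s': 0.1, 'joint_positions': array([ 1.26147743,  0.61582094, -0.01260555,  1.42474398,  0.00814345,
        1.10343726, -0.04040353]), 'qd': array([-0.00139776, -0.00029617,  0.00036402, -0.00313951,  0.00137076,
        0.00135945,  0.00102108]), 'joint_torque': array([ 1.10323428e-03, -4.60043120e+01,  2.10162825e-01, -1.66246033e+01,
       -6.11270266e-02,  1.69148832e-02,  1.08539609e-04]), 'position': array([ 0.18118066, -0.62347921,  0.21759634]), 'tcp_rot': array([[-7.30599507e-04,  2.79132567e-01, -9.60252298e-01],
       [ 2.24268575e-03, -9.60249682e-01, -2.79133513e-01],
       [-9.99997218e-01, -2.35747895e-03,  7.55513144e-05]]), 'contact_force': array([0.1082792 , 0.39317624, 0.38204676]), 'moment': array([ 0.00988823, -0.02522546, -0.00928704]), 'width': 0.09305417603144822}
```

View pics/side0.png

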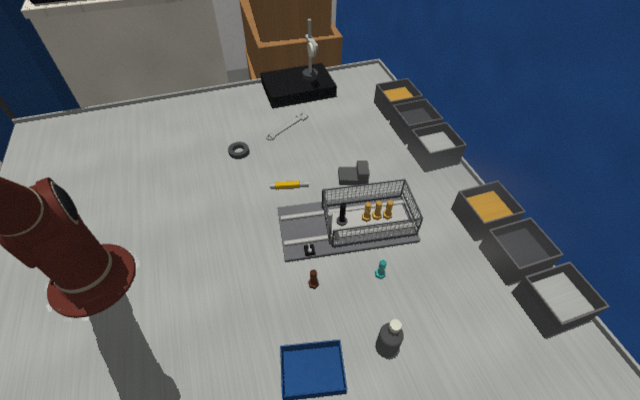

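View pics/top0.png

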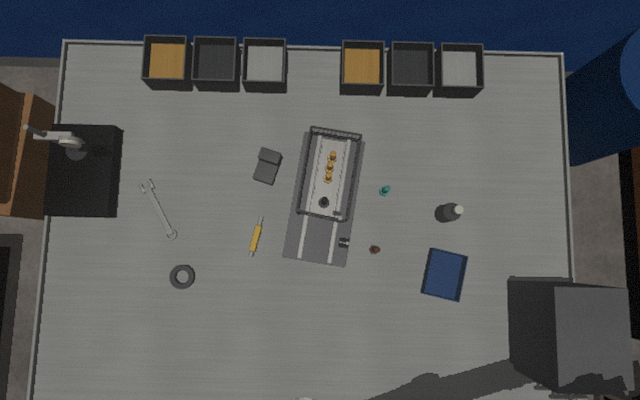

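The side view shows the station at about (350,215), with the gate at the left end of the cage and the black post at (342,212). In the top view the station is at (325,195), the post at (323,202) and the index at (343,242).

Run:
```python
from h import *
P={}
for c in ("side","top"):
    p,d=optics.read_camera(c);P[c]=p
    for n in ("station","gate","gate_peg","pull_post","pointer_tip","index_tip","carriage","bolt0"):
        for q in optics.regions_of(c,n)[:3]:
            m=q["pixels"];e=np.round(q["extent"],1)
            dd=np.median(d[m]) if m.any() else 0
            print(c,n,round(q["confidence"],2),e,m.sum(),np.round(unproj(c,e[0],e[1],dd),3))
a=cv2.resize(P["side"][165:270,265:430],None,fx=4.8,fy=4.8,interpolation=cv2.INTER_CUBIC);cv2.imwrite("pics/side0z.png",a)
a=cv2.resize(P["top"][115:275,270:400],None,fx=3.7,fy=3.7,interpolation=cv2.INTER_CUBIC);cv2.imwrite("pics/top0z.png",a)
```

```text
side station 0.96 [349.6 219.6 147.3  84.5] 7866 [ 0.666 -0.05   0.033]
side gate 0.6 [327.8 216.4  11.1  41.2] 223 [ 0.601 -0.05   0.074]
side gate 0.39 [353.5 168.8  34.7  26.4] 550 [0.747 0.125 0.039]
side gate_peg 0.73 [328.5 217.9   7.4  39.5] 185 [ 0.599 -0.06   0.08 ]
side pull_post 0.87 [369.2 217.2  79.1  27.2] 1105 [ 0.723 -0.055  0.027]
side pull_post 0.45 [327.8 214.1   9.   42.1] 155 [ 0.601 -0.05   0.084]
side pointer_tip 0.89 [370.1 220.2  75.6  35.7] 1032 [ 0.723 -0.061  0.021]
side index_tip 0.43 [308.5 249.8  10.3  16.4] 122 [ 0.531 -0.102  0.024]
side index_tip 0.31 [369.2 219.6  80.6  32.8] 1160 [ 0.722 -0.059  0.022]
side carriage 0.66 [369.6 218.3  78.2  30.4] 998 [ 0.724 -0.056  0.024]
side bolt0 0.57 [379.6 269.5  10.9  20.3] 92 [ 0.679 -0.218  0.034]
side bolt0 0.56 [377.5 211.1   2.6  18.6] 125 [ 0.743 -0.058  0.051]
side bolt0 0.5 [391.3 211.2   8.2  18.4] 118 [ 0.779 -0.07   0.051]
top station 0.67 [322.4 197.8  80.9 138.4] 8380 [ 0.661 -0.033  0.02 ]
top gate 0.61 [324.1 216.2  45.2  15. ] 207 [ 0.605 -0.038  0.061]
top gate_peg 0.48 [323.3 216.8  42.6  12.4] 158 [ 0.601 -0.035  0.083]
top pull_post 0.78 [327.  176.9  34.6  78.3] 1619 [ 0.722 -0.045  0.024]
top pointer_tip 0.87 [324.9 178.4  39.7  81.7] 1702 [ 0.717 -0.039  0.023]
top index_tip 0.58 [344.9 243.2  15.1   9.1] 90 [ 0.534 -0.099  0.026]
top carriage 0.82 [328.9 176.1  35.9  79.5] 1660 [ 0.724 -0.05   0.024]
top bolt0 0.59 [331.  156.8   6.2   6.1] 53 [ 0.771 -0.053  0.064]
top bolt0 0.56 [326.9 177.8  12.4  14.4] 85 [ 0.713 -0.043  0.057]
```

View pics/side0z.png

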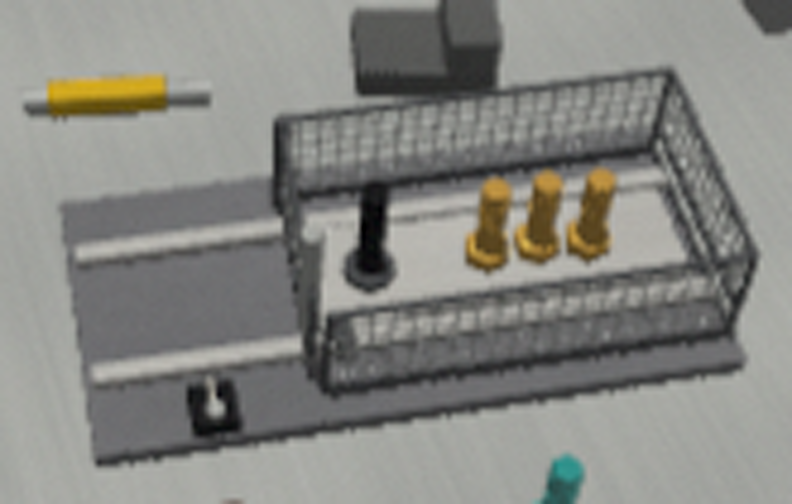

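View pics/top0z.png

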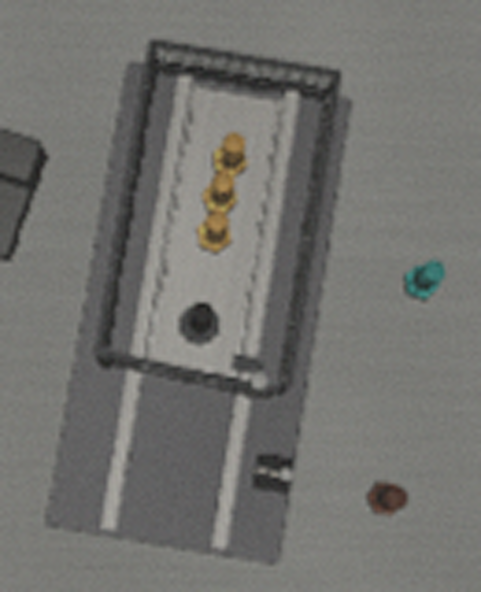

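Run:
```python
from h import *
T=lambda u,v,z:atz("top",270+(u+.5)/3.7-.5,115+(v+.5)/3.7-.5,z)
S=lambda u,v,z:atz("side",265+(u+.5)/4.8-.5,165+(v+.5)/4.8-.5,z)
pr=lambda n,p:print(n,np.round(p,4))
c=[T(46,524,.012),T(278,562,.012),T(352,98,.012),T(132,63,.012)]
for p in c: pr("plate",p)
for p in [S(62,204,.012),S(98,462,.012),S(743,362,.012)]: pr("plateS",p)
pr("pegS",S(313,230,.125));pr("pegT",T(262,380,.125)); pr("pegT@alt",T(247,362,.125))
pr("postS",S(376,185,.095));pr("postT",T(202,318,.095))
pr("idxS block",S(212,380,.020));pr("idxT",T(258,470,.025))
pr("bolt0S",S(497,183,.082));pr("bolt0T",T(216,223,.082))
for n,(u,v) in dict(FL=(281,118),FR=(325,318),RR=(755,250),RL=(670,70)).items(): pr("cageS"+n,S(u,v,.085))
for n,(u,v) in dict(FL=(103,357),FR=(280,388),RR=(338,72),RL=(152,42)).items(): pr("cageT"+n,T(u,v,.085))
```

```text
plate [0.4933 0.0767 0.012 ]
plate [ 0.4689 -0.1006  0.012 ]
plate [ 0.8329 -0.1536  0.012 ]
plate [0.8566 0.0208 0.012 ]
plateS [0.4918 0.0714 0.012 ]
plateS [ 0.4663 -0.1079  0.012 ]
plateS [ 0.8273 -0.1583  0.012 ]
pegS [ 0.5955 -0.0776  0.125 ]
pegT [ 0.5972 -0.0773  0.125 ]
pegT@alt [ 0.6095 -0.0667  0.125 ]
postS [ 0.6475 -0.0365  0.095 ]
postT [ 0.6436 -0.0358  0.095 ]
idxS block [ 0.5384 -0.0821  0.02  ]
idxT [ 0.5379 -0.0832  0.025 ]
bolt0S [ 0.7169 -0.046   0.082 ]
bolt0T [ 0.7158 -0.0451  0.082 ]
cageSFL [0.617  0.0347 0.085 ]
cageSFR [ 0.5937 -0.1051  0.085 ]
cageSRR [ 0.8297 -0.1349  0.085 ]
cageSRL [8.473e-01 3.000e-04 8.500e-02]
cageTFL [0.6147 0.0348 0.085 ]
cageTFR [ 0.5954 -0.0935  0.085 ]
cageTRR [ 0.8311 -0.133   0.085 ]
cageTRL [0.8503 0.0052 0.085 ]
```

```bash
cat > ov.py <<'E'
from h import *
def cyl(im,cam,x,y,z0,z1,rad,col,s,o):
    for z in (z0,z1):
        pts=[(proj(cam,[x+rad*np.cos(a),y+rad*np.sin(a),z])[0]+.5-np.array(o))*s for a in np.linspace(0,6.283,25)]
        cv2.polylines(im,[np.int32(np.round(pts))],True,col,1)
def line(im,cam,A,B,col,s,o):
    p=[tuple(int(round(t)) for t in (proj(cam,q)[0]+.5-np.array(o))*s) for q in (A,B)]
    cv2.line(im,p[0],p[1],col,1)
E
python3 - <<'E'
from ov import *
for c in ("side","top"):
    M=np.array(optics.get_calibration(c)["camera_from_world"]);print(c,np.round(-M[:3,:3].T@M[:3,3],3))
yaw=np.deg2rad(-8.2);ux=np.array([np.cos(yaw),np.sin(yaw),0]);uy=np.array([-ux[1],ux[0],0])
ctr=np.array([.6618,-.041,.0])
ims=[]
for c,o,w,h in (("side",(290,170),135,95),("top",(275,120),100,155)):
    p=cv2.imread(f"pics/{c}0.png");s=6 if c=="side" else 3.8
    im=cv2.resize(p[o[1]:o[1]+h,o[0]:o[0]+w],None,fx=s,fy=s,interpolation=cv2.INTER_CUBIC)
    C=[ctr+a*.185*ux+b*.09*uy+[0,0,.012] for a,b in ((-1,-1),(1,-1),(1,1),(-1,1))]
    for i in range(4): line(im,c,C[i],C[(i+1)%4],(0,255,0),s,o)
    cyl(im,c,.5965,-.0775,.085,.125,.006,(0,0,255),s,o)
    cyl(im,c,.6455,-.0362,.022,.095,.008,(255,0,255),s,o)
    cyl(im,c,.615,.034,.033,.105,.004,(255,255,0),s,o)
    cv2.imwrite(f"pics/ov_{c}.png",im)
E
```

```text
side [ 0.386 -0.604  0.837]
top [0.503 0.003 1.148]
```

View pics/ov_side.png

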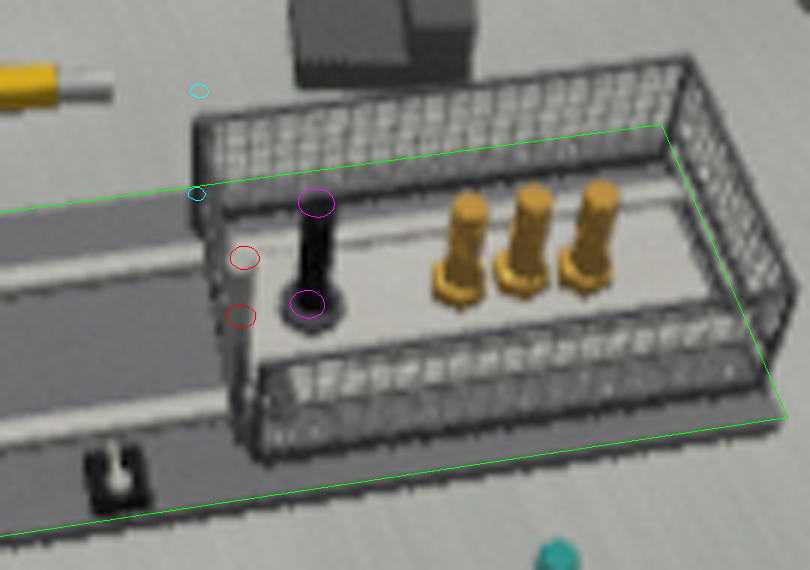

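View pics/ov_top.png

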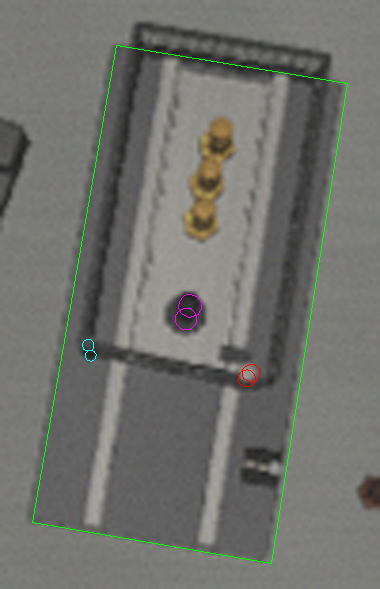

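```bash
python3 -m pendant '[[[0.14,0,-3.4,-4.6,0,0,0],[0.14,0,-3.4,-4.6,0,0,0],[0.14,0,-3.4,-4.6,0,0,0],[0.14,0,-3.4,-4.6,0,0,0],[0.14,0,-3.4,-4.6,0,0,0],[0.14,0,-3.4,-4.6,0,0,0],[0.14,0,-3.4,-4.6,0,0,0],[0.14,0,-3.4,-4.6,0,0,0]]]'
```

```text
time_s: 2.0
position: [0.46, -0.2589, 0.219]
tcp_rot: [[0.001, 0.279, -0.96], [-0.001, -0.96, -0.279], [-1.0, 0.001, -0.001]]
contact_force: [0.9, 0.2, 0.6]
width: 0.0399
```

```bash
python3 -m pendant '[[[0.14,0,-3.4,-4.6,0,0,0],[0.14,0,-3.4,-4.6,0,0,0],[0.14,0,-3.4,-4.6,0,0,0],[0.14,0,-3.4,-4.6,0,0,0],[0.14,0,0,0,-10.7,0,0],[0.14,0,0,0,-10.7,0,0],[0.14,0,0,0,-10.7,0,0],[0.14,0,0,0,-10.7,0,0]]]'
```

```text
time_s: 3.0
position: [0.5976, -0.0784, 0.2187]
tcp_rot: [[0.0, 0.86, -0.51], [-0.0, -0.51, -0.86], [-1.0, 0.0, 0.0]]
contact_force: [0.4, 0.4, 0.1]
width: 0.0398
```

```bash
python3 -m pendant '[[[0.14,0,0,0,-10.7,0,0],[0.14,0,0,0,-10.7,0,0],[0.14,0,0,0,-1.6,0,0],[0.14,0,0,0,0,0,0]]]'
cat > go.py <<'E'
import sys
from h import *
s=r.sense();R=s["tcp_rot"];p=s["position"]
print("t",s["time_s"],"p",np.round(p,4),"w",round(s["width"],4),"F",np.round(s["contact_force"],1),"yhead",np.rad2deg(np.arctan2(R[1,1],R[0,1])).round(2),"x",np.round(R[:,0],3),"j7",s["joint_positions"][6].round(2))
if len(sys.argv)>3:
    d=R.T@(np.array([float(a) for a in sys.argv[1:4]])-p);print("shift cm",np.round(d*100,2))
E
python3 go.py .597 -.0765 .2176
```

```text
time_s: 3.5
position: [0.5976, -0.0785, 0.2187]
tcp_rot: [[0.0, 0.99, -0.142], [0.0, -0.142, -0.99], [-1.0, 0.0, -0.0]]
contact_force: [0.1, -0.0, 0.4]
width: 0.0402
t 3.5 p [ 0.5976 -0.0785  0.2187] w 0.0402 F [ 0.1 -0.   0.4] yhead -8.15 x [ 0.  0. -1.] j7 -0.26
shift cm [ 0.11 -0.09 -0.19]
```

```bash
python3 -m pendant '[[[0.14,4,0,-0.15,0,0,0],[0.14,4,0,0,0,0,0],[0.14,0,0,0,0,0,0]]]'
python3 - <<'E'
from ov import *
for c,o,w,h in (("side",(290,140),135,125),("top",(275,120),130,155)):
    p,_=optics.read_camera(c);s=5 if c=="side" else 3.8
    im=cv2.resize(p[o[1]:o[1]+h,o[0]:o[0]+w],None,fx=s,fy=s,interpolation=cv2.INTER_CUBIC)
    q=r.sense()["position"]
    line(im,c,q,q-[0,0,.05],(0,0,255),s,o)
    cv2.imwrite(f"pics/a_{c}.png",im)
E
```

```text
time_s: 3.88
position: [0.5954, -0.0769, 0.1359]
tcp_rot: [[-0.007, 0.99, -0.14], [0.0, -0.14, -0.99], [-1.0, -0.007, 0.001]]
contact_force: [0.9, -0.3, 0.2]
width: 0.0399
```

View pics/a_side.png

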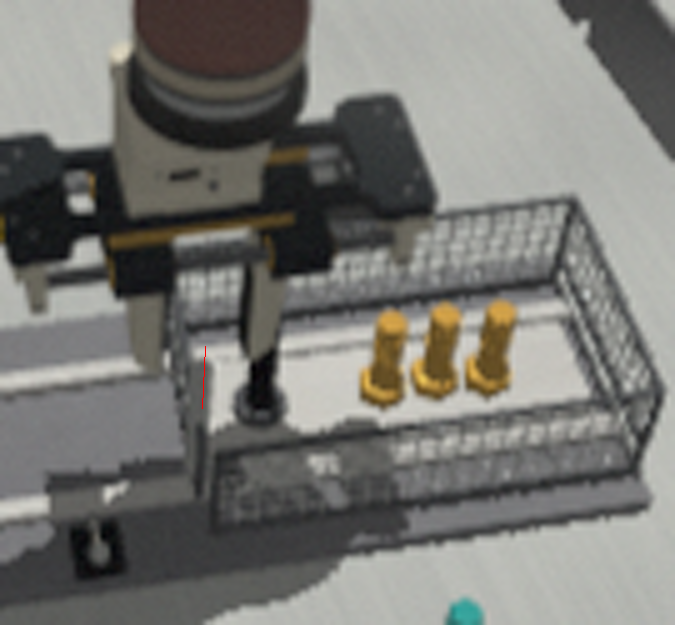

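View pics/a_top.png

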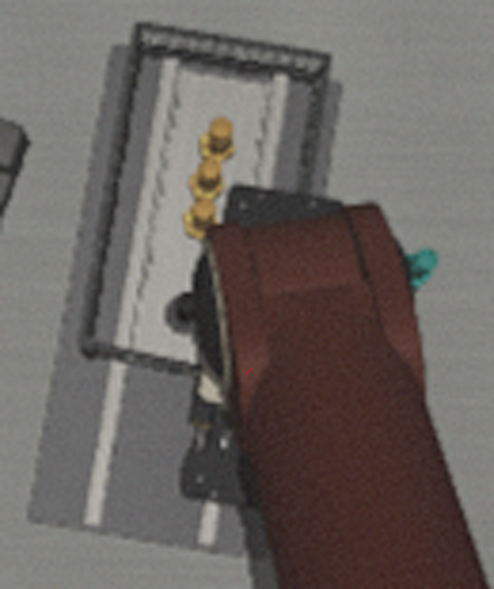

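The side view shows the fingertips at (148,368) and (260,358), straddling the peg top at (200,360). The bolts, the post and the turquoise look-alike are clear of the gripper. I'll descend.

```bash
python3 -m pendant '[[[0.14,2,0,0,0,0,0],[0.14,2,0,0,0,0,0],[0.14,0,0,0,0,0,0],[0.14,0,0,0,0,0,0]]]'; python3 go.py
python3 - <<'E'
from ov import *
c,o,w,h="side",(290,140),135,125
p,_=optics.read_camera(c);s=5
im=cv2.resize(p[o[1]:o[1]+h,o[0]:o[0]+w],None,fx=s,fy=s,interpolation=cv2.INTER_CUBIC)
cv2.imwrite(f"pics/b_{c}.png",im)
# arc
yaw=np.deg2rad(-8.2);ux=np.array([np.cos(yaw),np.sin(yaw)]);uy=np.array([-ux[1],ux[0]])
p0=r.sense()["position"][:2]
H=np.array([.615,.0325])
th=np.linspace(0,1.85,17)
print("r",np.linalg.norm(p0-H))
for lst in [th]:
    prev=p0
    for i in range(1,len(lst)):
        t=lst[i];q=H+.109*(-np.cos(t)*uy-np.sin(t)*ux)
        print(i,np.round(q,4))
print("chord",2*.109*np.sin(1.85/32)*100)
E
```

```text
time_s: 4.47
position: [0.5993, -0.0767, 0.1006]
tcp_rot: [[0.004, 0.99, -0.139], [-0.0, -0.139, -0.99], [-1.0, 0.004, -0.0]]
contact_force: [0.1, 0.6, -0.2]
width: 0.0402
t 4.475 p [ 0.5993 -0.0767  0.1006] w 0.0402 F [ 0.1  0.6 -0.2] yhead -8.02 x [ 0.004 -0.    -1.   ] j7 -0.33
r 0.11039908135701468
1 [ 0.5871 -0.0729]
2 [ 0.5751 -0.069 ]
3 [ 0.5637 -0.0637]
4 [ 0.5529 -0.0571]
5 [ 0.543  -0.0494]
6 [ 0.5341 -0.0405]
7 [ 0.5262 -0.0307]
8 [ 0.5195 -0.02  ]
9 [ 0.5141 -0.0086]
10 [0.51   0.0033]
11 [0.5073 0.0156]
12 [0.5061 0.0281]
13 [0.5063 0.0407]
14 [0.508  0.0532]
15 [0.5111 0.0654]
16 [0.5156 0.0772]
chord 1.2596105633537262
```

View pics/b_side.png

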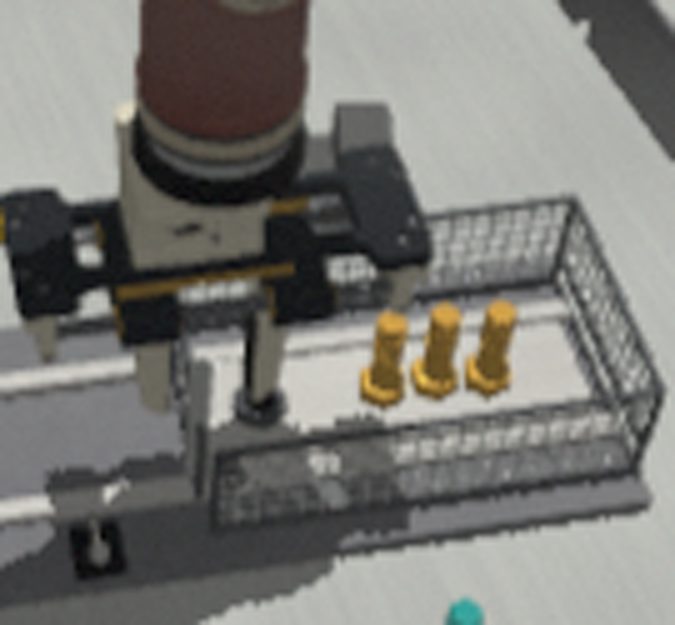

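```bash
python3 -m pendant '[[[0.14,0,-1.26,-0.07,6.6,0,0],[0.14,0,-1.26,-0.07,6.6,0,0],[0.14,0,-1.26,-0.07,6.6,0,0],[0.14,0,-1.26,-0.07,6.6,0,0],[0.14,0,-1.26,-0.07,6.6,0,0],[0.14,0,-1.26,-0.07,6.6,0,0],[0.14,0,-1.26,-0.07,6.6,0,0],[0.14,0,0,0,0,0,0]]]'; python3 go.py .5262 -.0307 .098
python3 - <<'E'
from ov import *
c,o,w,h="side",(270,140),135,125
p,_=optics.read_camera(c);s=5
im=cv2.resize(p[o[1]:o[1]+h,o[0]:o[0]+w],None,fx=s,fy=s,interpolation=cv2.INTER_CUBIC)
cv2.imwrite(f"pics/c_{c}.png",im)
E
```

```text
time_s: 5.52
position: [0.5246, -0.0314, 0.0999]
tcp_rot: [[0.002, 0.588, -0.809], [0.0, -0.809, -0.588], [-1.0, 0.001, -0.002]]
contact_force: [-0.4, 0.3, 0.2]
width: 0.0405
t 5.525 p [ 0.5246 -0.0314  0.0999] w 0.0405 F [-0.4  0.3  0.2] yhead -54.01 x [ 0.002  0.    -1.   ] j7 -1.03
shift cm [ 0.19  0.03 -0.17]
```

View pics/c_side.png

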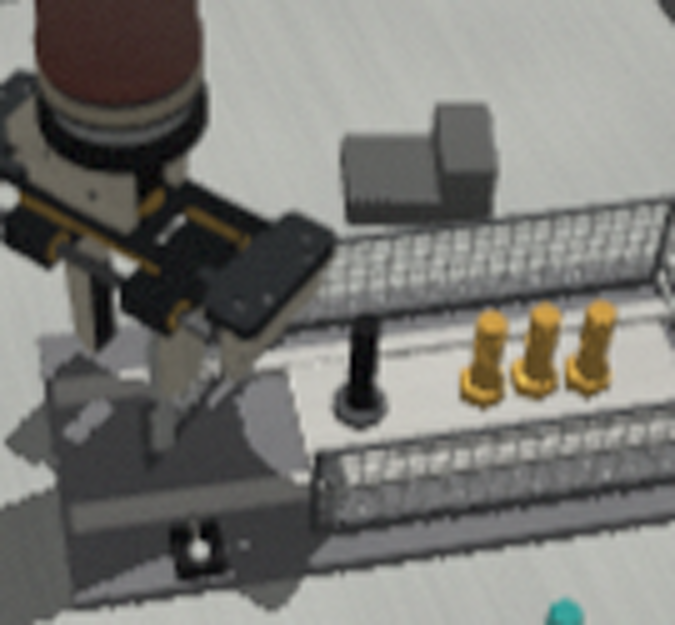

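The gate is following the fingers: its mesh shows at (210,390) and the gateway is clear. I'll continue the arc.

```bash
python3 -m pendant '[[[0.14,0,-1.26,-0.15,6.6,0,0],[0.14,0,-1.26,-0.07,6.6,0,0],[0.14,0,-1.26,-0.07,6.6,0,0],[0.14,0,-1.26,-0.07,6.6,0,0],[0.14,0,-1.26,-0.07,6.6,0,0],[0.14,0,-1.26,-0.07,6.6,0,0],[0.14,0,-1.26,-0.07,6.6,0,0],[0.14,0,-1.26,-0.07,6.6,0,0]]]'; python3 -m pendant '[[[0.14,0,-1.26,-0.07,6.6,0,0],[0.14,0,-1.1,-0.07,0,0,0],[0.14,0,0,0,0,0,0],[0.14,0,0,0,0,0,0]]]'; python3 go.py
python3 - <<'E'
from ov import *
for c,o,w,h in (("side",(250,130),160,125),("top",(255,120),130,155)):
    p,_=optics.read_camera(c);s=4.8 if c=="side" else 3.8
    im=cv2.resize(p[o[1]:o[1]+h,o[0]:o[0]+w],None,fx=s,fy=s,interpolation=cv2.INTER_CUBIC)
    cv2.imwrite(f"pics/d_{c}.png",im)
E
```

```text
time_s: 6.58
position: [0.5097, 0.0635, 0.0992]
tcp_rot: [[0.002, -0.295, -0.956], [-0.0, -0.956, 0.295], [-1.0, -0.0, -0.002]]
contact_force: [0.4, -0.3, -0.5]
width: 0.0398
time_s: 7.08
position: [0.5182, 0.0852, 0.0988]
tcp_rot: [[0.0, -0.4, -0.917], [0.0, -0.917, 0.4], [-1.0, -0.0, -0.0]]
contact_force: [-0.0, 0.8, -0.1]
width: 0.0398
t 7.075 p [0.5182 0.0852 0.0988] w 0.0398 F [-0.   0.8 -0.1] yhead -113.56 x [ 0.  0. -1.] j7 -2.0
```

View pics/d_side.png

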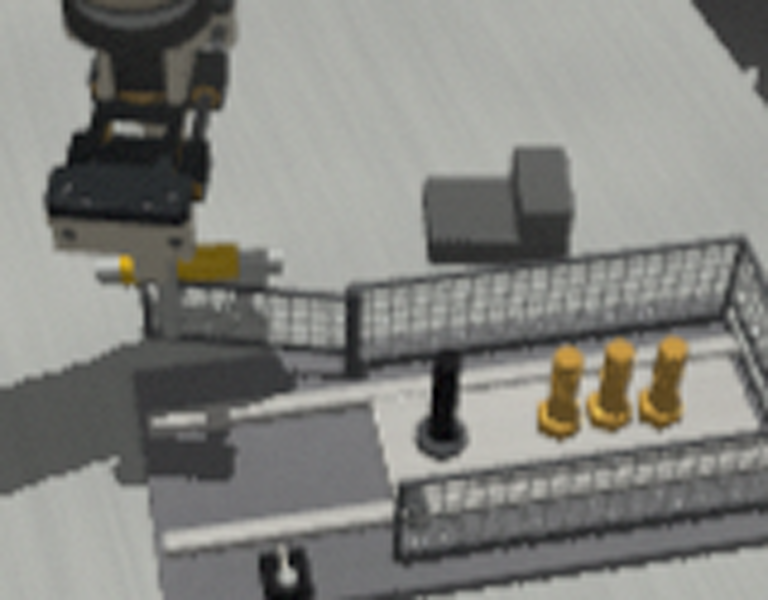

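View pics/d_top.png

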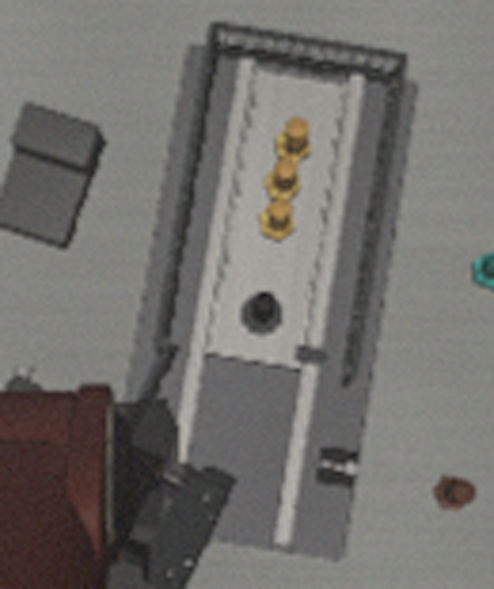

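The gate is past square in both views. In the side view it runs from the hinge at (352,330) to the peg at (150,300). In the top view the pointer (312,354) and the index (338,465) are visible. I'll lift clear.

```bash
python3 -m pendant '[[[0.14,-3,0,0,0,0,0],[0.14,-5,0,0,0,0,0],[0.14,-4,0,0,-10,0,0],[0.14,0,0,0,-10.5,0,0],[0.14,0,0,0,-10.5,0,0],[0.14,0,0,0,-10.5,0,0],[0.14,0,0,0,-10.5,0,0],[0.14,0,0,0,-10.5,0,0]]]'; python3 -m pendant '[[[0.14,0,0,0,-10.5,0,0],[0.14,0,0,0,-10.5,0,0],[0.14,0,0,0,-10.5,0,0],[0.14,0,0,0,-10.5,0,0],[0.14,0,0,0,0,0,0]]]'; python3 go.py .6455 -.036 .15
python3 - <<'E'
from ov import *
for c,o,w,h in (("side",(250,130),160,125),("top",(290,150),80,110)):
    p,_=optics.read_camera(c);s=4.8 if c=="side" else 5.4
    cv2.imwrite(f"pics/e_{c}full.png",p)
    im=cv2.resize(p[o[1]:o[1]+h,o[0]:o[0]+w],None,fx=s,fy=s,interpolation=cv2.INTER_CUBIC)
    cv2.imwrite(f"pics/e_{c}.png",im)
E
```

```text
time_s: 8.18
position: [0.5178, 0.085, 0.2187]
tcp_rot: [[-0.0, 0.632, -0.775], [-0.0, -0.775, -0.632], [-1.0, 0.0, 0.0]]
contact_force: [0.8, 0.1, 0.1]
width: 0.0396
time_s: 8.8
position: [0.5178, 0.0849, 0.2186]
tcp_rot: [[-0.0, 0.987, -0.161], [0.0, -0.161, -0.987], [-1.0, -0.0, -0.0]]
contact_force: [0.7, -0.5, 0.2]
width: 0.04
t 8.8 p [0.5178 0.0849 0.2186] w 0.04 F [ 0.7 -0.5  0.2] yhead -9.26 x [-0.  0. -1.] j7 -0.48
shift cm [ 6.86 14.55  9.88]
```

View pics/e_side.png

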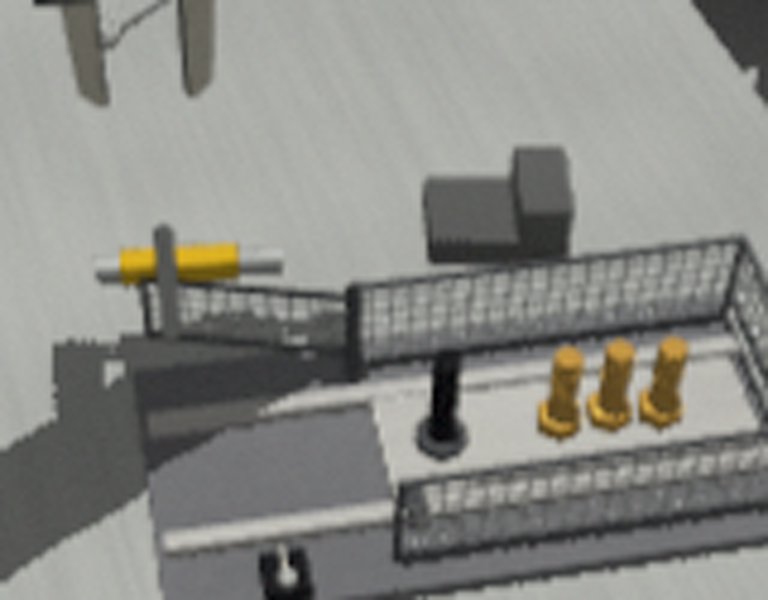

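View pics/e_top.png

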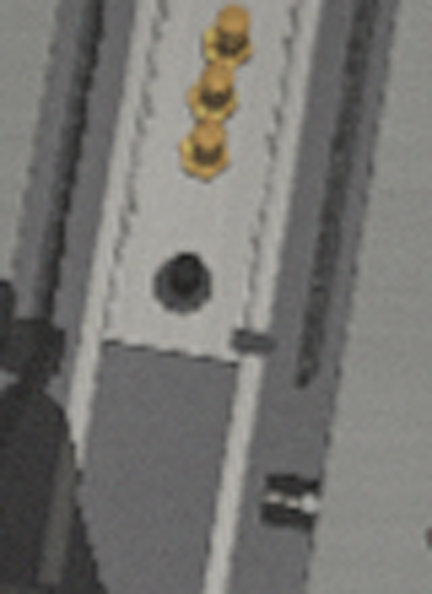

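Both views are clear. In the top crop the post top is at (188,268), its collar at (184,284), the pointer tip at (274,343) and the index tip at (263,497). In the side crop all three bolts are upright and the gate peg is at (165,235).

Run:
```python
from h import *
yaw=np.deg2rad(-8.2);ux=np.array([np.cos(yaw),np.sin(yaw)]);uy=np.array([-ux[1],ux[0]])
T=lambda u,v,z:atz("top",290+(u+.5)/5.4-.5,150+(v+.5)/5.4-.5,z)[:2]
S=lambda u,v,z:atz("side",250+(u+.5)/4.8-.5,130+(v+.5)/4.8-.5,z)[:2]
for n,p in dict(postT=T(188,267,.095),collT=T(184,284,.03),postS=S(447,357,.095),collS=S(442,438,.03),ptrT=T(274,343,.027),idxT=T(263,497,.027),idxS=S(283,548,.027),ptrS=S(418,505,.027)).items(): print(n,np.round(p,4),"sx",round(p@ux,4),"sy",round(p@uy,4))
P=S(165,228,.125)-np.array([.615,.033]);print("gate",np.arctan2(-P@ux,-P@uy),np.linalg.norm(P))
```

```text
postT [ 0.6478 -0.0362] sx 0.6463 sy 0.0566
collT [ 0.6477 -0.0367] sx 0.6463 sy 0.0561
postS [ 0.646 -0.039] sx 0.645 sy 0.0536
collS [ 0.6446 -0.045 ] sx 0.6445 sy 0.0474
ptrT [ 0.6182 -0.0845] sx 0.6239 sy 0.0046
idxT [ 0.5379 -0.0801] sx 0.5438 sy -0.0025
idxS [ 0.5366 -0.0864] sx 0.5434 sy -0.009
ptrS [ 0.6164 -0.0825] sx 0.6219 sy 0.0063
gate 1.8330773490855223 0.1042430858870784
```

```bash
python3 -m pendant '[[[0.14,0,3.7,2.5,0,0,0],[0.14,0,3.7,2.5,0,0,0],[0.14,0,3.7,2.5,0,0,0],[0.14,0,3.65,2.5,0,0,0],[0.14,0,0,0,-1.1,0,0],[0.14,5,0,0,0,0,0],[0.14,5,0,0,0,0,0],[0.14,0,0,0,0,0,0]]]'; python3 go.py .647 -.037 .061
python3 - <<'E'
from ov import *
c,o,w,h="side",(270,130),135,125
p,_=optics.read_camera(c);s=5
im=cv2.resize(p[o[1]:o[1]+h,o[0]:o[0]+w],None,fx=s,fy=s,interpolation=cv2.INTER_CUBIC)
q=r.sense()["position"]; line(im,c,q,[q[0],q[1],.095],(0,0,255),s,o)
cv2.imwrite(f"pics/f_{c}.png",im)
E
```

```text
time_s: 9.9
position: [0.6438, -0.0352, 0.1149]
tcp_rot: [[-0.01, 0.99, -0.138], [0.001, -0.138, -0.99], [-1.0, -0.01, 0.001]]
contact_force: [-0.1, 0.4, -0.2]
width: 0.0401
t 9.9 p [ 0.6438 -0.0352  0.1149] w 0.0401 F [-0.1  0.4 -0.2] yhead -7.94 x [-0.01   0.001 -1.   ] j7 -0.25
shift cm [5.39 0.4  0.13]
```

View pics/f_side.png

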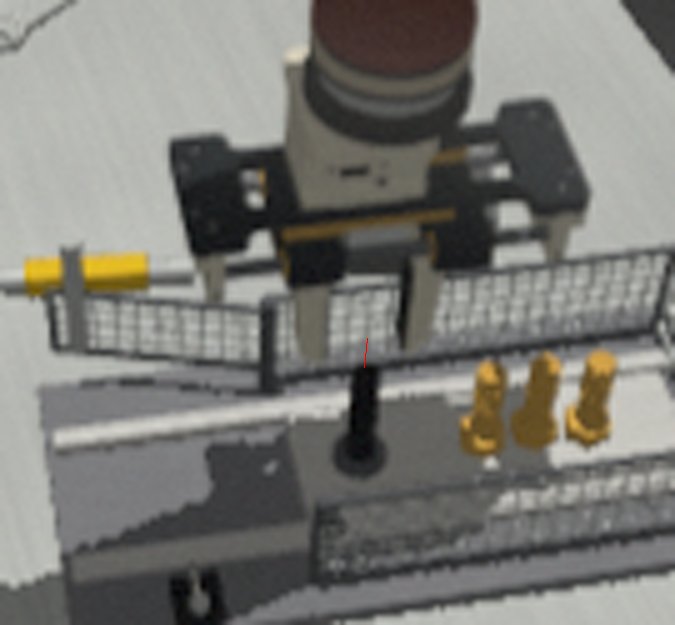

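The post top (365,370) is centred between the fingers (313,350) and (418,345), and the rear finger is well clear of bolt0. I'll descend in slower steps.

```bash
python3 -m pendant '[[[0.14,1.8,0,0,0,0,0],[0.14,1.8,0,0,0,0,0],[0.14,1.6,0,0,0,0,0],[0.14,0,0,0,0,0,0],[0.14,0,0,0,0,0,0],[0.14,0,0,0,0,0,0]]]'; python3 go.py .647 -.037 .061
python3 - <<'E'
from ov import *
c,o,w,h="side",(270,130),135,125
p,_=optics.read_camera(c);s=5
im=cv2.resize(p[o[1]:o[1]+h,o[0]:o[0]+w],None,fx=s,fy=s,interpolation=cv2.INTER_CUBIC)
cv2.imwrite(f"pics/g_{c}.png",im)
E
```

```text
time_s: 10.7
position: [0.6484, -0.0363, 0.0674]
tcp_rot: [[0.002, 0.99, -0.139], [0.0, -0.139, -0.99], [-1.0, 0.002, -0.0]]
contact_force: [-0.1, -0.2, -0.2]
width: 0.0397
t 10.7 p [ 0.6484 -0.0363  0.0674] w 0.0397 F [-0.1 -0.2 -0.2] yhead -7.99 x [ 0.002  0.    -1.   ] j7 -0.26
shift cm [ 0.64 -0.13  0.08]
```

View pics/g_side.png

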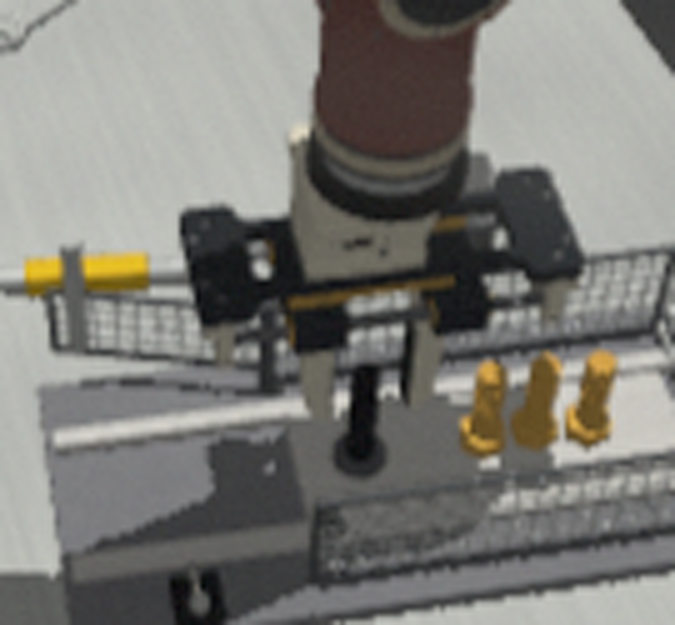

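Post sits between the pads, about 2–3 mm toward the front finger. I'll nudge to centre it, then close gradually.

```bash
python3 -m pendant '[[[0.14,0.4,-0.2,0,0,0,0],[0.4,0,0,0,0,0,0],[0.5,0,0,0,0,0,0],[0.56,0,0,0,0,0,0],[0.6,0,0,0,0,0,0],[0.64,0,0,0,0,0,0],[0.68,0,0,0,0,0,0],[0.72,0,0,0,0,0,0]]]'; python3 go.py
```

```text
time_s: 11.75
position: [0.6469, -0.0362, 0.0628]
tcp_rot: [[0.002, 0.99, -0.139], [0.0, -0.139, -0.99], [-1.0, 0.002, -0.0]]
contact_force: [3.0, 0.5, -2.2]
width: 0.0156
t 11.75 p [ 0.6469 -0.0362  0.0628] w 0.0156 F [ 3.   0.5 -2.2] yhead -8.0 x [ 0.002  0.    -1.   ] j7 -0.26
```

```bash
python3 -m pendant '[[[1,0,0,0,0,0,0],[1,0,0,0,0,0,0],[1,0,0,0,0,0,0],[1,0,0,0,0,0,0]]]'; python3 go.py
python3 - <<'E'
from ov import *
c,o,w,h="side",(270,130),135,125
p,_=optics.read_camera(c);s=5
im=cv2.resize(p[o[1]:o[1]+h,o[0]:o[0]+w],None,fx=s,fy=s,interpolation=cv2.INTER_CUBIC)
cv2.imwrite(f"pics/i_{c}.png",im)
E
```

```text
time_s: 12.25
position: [0.6461, -0.0361, 0.0628]
tcp_rot: [[0.001, 0.99, -0.139], [0.0, -0.139, -0.99], [-1.0, 0.001, -0.0]]
contact_force: [2.8, -0.3, -1.2]
width: 0.0153
t 12.25 p [ 0.6461 -0.0361  0.0628] w 0.0153 F [ 2.8 -0.3 -1.2] yhead -7.99 x [ 0.001  0.    -1.   ] j7 -0.26
```

View pics/i_side.png

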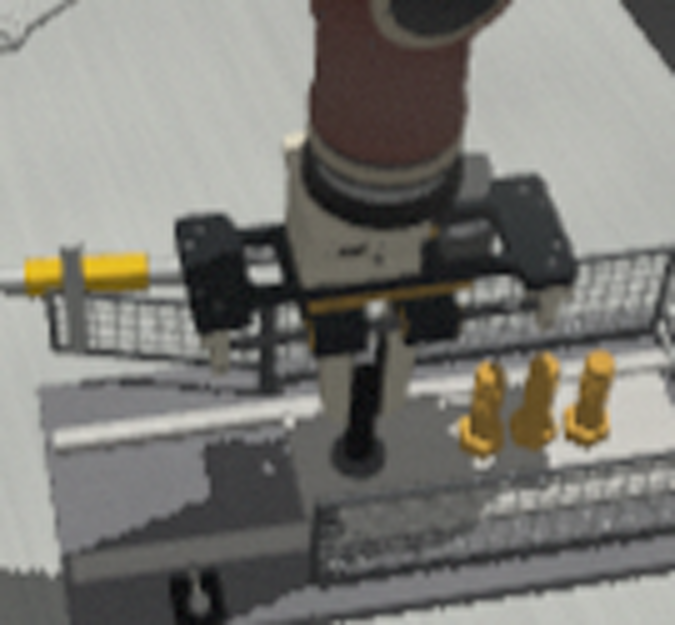

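The post is gripped at 15.3 mm, the spring reads about 2.8 N, and the bolts are upright. Now a slow draw.

```bash
python3 -m pendant '[[[1,0,-0.05,0,0,0,0],[1,0,-0.1,0,0,0,0],[1,0,-0.2,0,0,0,0],[1,0,-0.3,0,0,0,0],[1,0,-0.3,0,0,0,0],[1,0,-0.3,0,0,0,0],[1,0,-0.3,0,0,0,0],[1,0,-0.3,0,0,0,0]]]'; python3 -m pendant '[[[1,0,-0.3,0,0,0,0],[1,0,-0.3,0,0,0,0],[1,0,-0.3,0,0,0,0],[1,0,-0.3,0,0,0,0],[1,0,-0.3,0,0,0,0],[1,0,-0.2,0,0,0,0],[1,0,-0.1,0,0,0,0],[1,0,0,0,0,0,0]]]'; python3 go.py;  python3 - <<'E'
from ov import *
c,o,w,h="side",(260,130),140,125
p,_=optics.read_camera(c);s=5
im=cv2.resize(p[o[1]:o[1]+h,o[0]:o[0]+w],None,fx=s,fy=s,interpolation=cv2.INTER_CUBIC)
cv2.imwrite(f"pics/j_{c}.png",im)
E
```

```text
time_s: 13.3
position: [0.6276, -0.0334, 0.0628]
tcp_rot: [[0.001, 0.99, -0.139], [0.0, -0.139, -0.99], [-1.0, 0.001, -0.0]]
contact_force: [3.8, 0.3, -1.5]
width: 0.0155
time_s: 14.3
position: [0.6097, -0.0308, 0.0628]
tcp_rot: [[0.0, 0.99, -0.139], [0.0, -0.139, -0.99], [-1.0, 0.0, -0.0]]
contact_force: [4.4, -0.2, -2.6]
width: 0.0155
t 14.3 p [ 0.6097 -0.0308  0.0628] w 0.0155 F [ 4.4 -0.2 -2.6] yhead -7.99 x [ 0.  0. -1.] j7 -0.28
```

View pics/j_side.png

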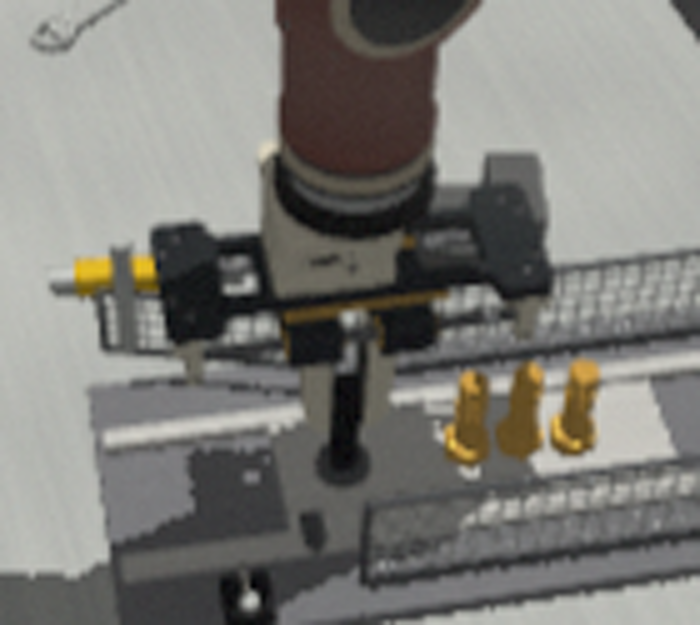

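The carriage is about 37 mm out with all the bolts standing. The pointer is at (313,530) and the index tip at (243,575). I'll continue about 35 mm.

```bash
python3 -m pendant '[[[1,0,-0.1,0,0,0,0],[1,0,-0.2,0,0,0,0],[1,0,-0.3,0,0,0,0],[1,0,-0.3,0,0,0,0],[1,0,-0.3,0,0,0,0],[1,0,-0.3,0,0,0,0],[1,0,-0.3,0,0,0,0],[1,0,-0.3,0,0,0,0]]]'; python3 -m pendant '[[[1,0,-0.3,0,0,0,0],[1,0,-0.3,0,0,0,0],[1,0,-0.3,0,0,0,0],[1,0,-0.3,0,0,0,0],[1,0,-0.2,0,0,0,0],[1,0,-0.1,0,0,0,0],[1,0,0,0,0,0,0],[1,0,0,0,0,0,0]]]'; python3 go.py;  python3 - <<'E'
from ov import *
for c,o,w,h,s in (("side",(290,215),60,50,12),("top",(300,200),80,70,8)):
    p,_=optics.read_camera(c);cv2.imwrite(f"pics/k_{c}full.png",p)
    im=cv2.resize(p[o[1]:o[1]+h,o[0]:o[0]+w],None,fx=s,fy=s,interpolation=cv2.INTER_CUBIC)
    im=cv2.convertScaleAbs(im,alpha=1.6)
    cv2.imwrite(f"pics/k_{c}.png",im)
E
```

```text
time_s: 15.35
position: [0.5897, -0.028, 0.0628]
tcp_rot: [[0.002, 0.99, -0.139], [0.0, -0.139, -0.99], [-1.0, 0.002, -0.001]]
contact_force: [6.2, 1.0, -3.5]
width: 0.0158
time_s: 16.35
position: [0.5751, -0.0258, 0.0628]
tcp_rot: [[0.002, 0.99, -0.139], [0.0, -0.139, -0.99], [-1.0, 0.002, -0.001]]
contact_force: [6.3, 0.2, -3.6]
width: 0.0154
t 16.35 p [ 0.5751 -0.0258  0.0628] w 0.0154 F [ 6.3  0.2 -3.6] yhead -7.99 x [ 0.002  0.    -1.   ] j7 -0.3
```

View pics/k_side.png

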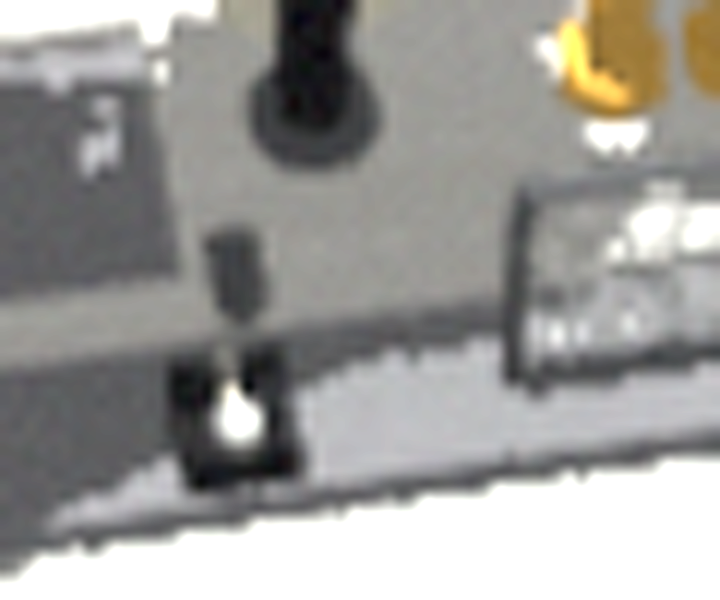

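View pics/k_top.png

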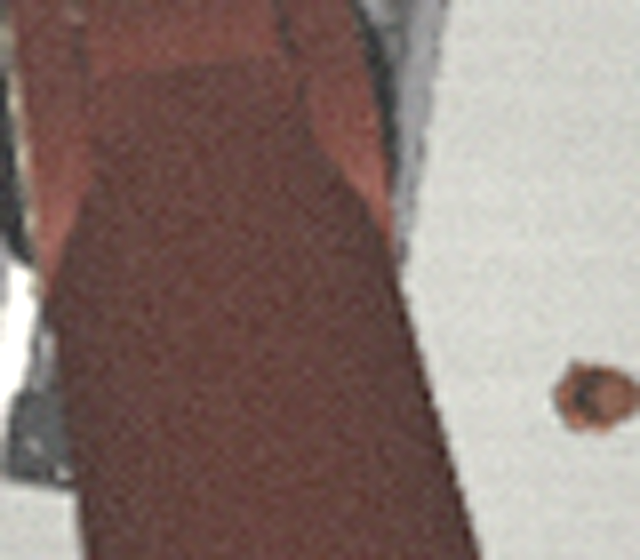

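View pics/k_sidefull.png

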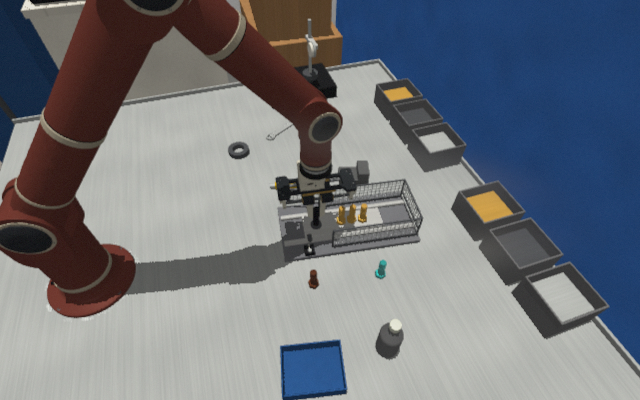

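Run:
```python
from h import *
yaw=np.deg2rad(-8.2);ux=np.array([np.cos(yaw),np.sin(yaw)]);uy=np.array([-ux[1],ux[0]])
S=lambda u,v,z:atz("side",290+(u+.5)/12-.5,215+(v+.5)/12-.5,z)[:2]
for n,p in dict(ptrbase=S(233,240,.027),ptr=S(242,315,.027),idxtip=S(225,345,.027),idxline=S(238,410,.027),post=S(315,110,.026)).items(): print(n,"sx",round(p@ux,4),"sy",round(p@uy,4))
# expected image direction of -uy from pointer tip
a=np.append(S(242,315,.027),.027)
for k in (0,.01,.03):
    b=a-np.append(uy*k,0);print((proj("side",b)[0]+.5-[290,215])*12)
for k in (0,.01):
    b=a-np.append(ux*k,0);print('x',(proj("side",b)[0]+.5-[290,215])*12)
# color crop of gradient rows
p=cv2.imread("pics/k_sidefull.png");print(p[232:252,303:316].mean(2).astype(int))
```

```text
ptrbase sx 0.5491 sy 0.0199
ptr sx 0.5478 sy -0.0002
idxtip sx 0.5429 sy -0.0074
idxline sx 0.543 sy -0.0244
post sx 0.5733 sy 0.0529
[242.5 315.5]
[249.86205282 353.16258389]
[264.88172916 429.99982395]
x [242.5 315.5]
x [197.43822854 322.04973311]
[[ 64  80  94  94  93  95  94  95  95  95  95  96  94]
 [ 60  77  97  94  95  86  83  83  90  93  95  93  95]
 [ 64  75  98  89  72  61  57  59  76  98  95  94  96]
 [ 62  69  96  87  47  43  44  43  64  96  95  97  98]
 [ 58  66  90  90  60  42  42  41  62  98  94  97  98]
 [ 59  65  87  90  64  43  42  41  56  86  95  95  97]
 [ 85  83  93  92  69  40  42  42  49  77  94  96  95]
 [ 95  98  99  96  81  43  40  42  51  76  96  96  96]
 [ 97  96  96  96  88  48  40  42  51  79  94  95  95]
 [ 97  95  95  95  92  76  53  47  72  91  94  90  85]
 [ 94  95  95  91  87  78  69  65  72  79  76  71  69]
 [ 85  81  77  74  68  70  67  59  54  48  51  59  60]
 [ 65  57  55  51  55  77  66  39  34  28  41  59  57]
 [ 55  33  32  32  42  67  68  26  18  20  35  57  59]
 [ 53  19  13  22  25  52  75  17  26  28  35  52  58]
 [ 53  19  18  21  17  85 150  27  35  34  39  70  97]
 [ 54  23  14  17  31 107 187 131  75  33  47  83 121]
 [ 54  32  27  26  63 135 184 181 139  34  36  73 117]
 [ 52  35  36  33  65 134 184 181 142  33  38  68 120]
 [ 55  40  35  35  48  96 140 138  95  35  38  57 101]]
```

The pointer is still about 5 mm short in the side view: pointer line at column 310.4 of the full picture, index tip at 308.5. I'll advance gently, then measure again.

```bash
python3 -m pendant '[[[1,0,-0.1,0,0,0,0],[1,0,-0.15,0,0,0,0],[1,0,-0.15,0,0,0,0],[1,0,-0.1,0,0,0,0],[1,0,0,0,0,0,0],[1,0,0,0,0,0,0]]]'; python3 go.py;  python3 - <<'E'
from ov import *
yaw=np.deg2rad(-8.2);ux=np.array([np.cos(yaw),np.sin(yaw)]);uy=np.array([-ux[1],ux[0]])
c="side";ps=[optics.read_camera(c)[0].astype(float) for _ in range(4)];p=np.mean(ps,0)
cv2.imwrite("pics/l_sidefull.png",p.astype(np.uint8))
# rectified orthophoto of plane z=.027, station axes; 0.25mm/px ; also for top home image
cal=optics.get_calibration(c)
def ortho(im,cam,sx0,sx1,sy0,sy1,z,res=.00025):
    X,Y=np.meshgrid(np.arange(sx0,sx1,res),np.arange(sy1,sy0,-res))
    k=optics.get_calibration(cam);M=np.array(k["camera_from_world"])
    W=np.stack([X*ux[0]+Y*uy[0],X*ux[1]+Y*uy[1],np.full_like(X,z),np.ones_like(X)])
    P=np.tensordot(M,W,1);u=k["cx"]+k["fx"]*P[0]/-P[2];v=k["cy"]-k["fy"]*P[1]/-P[2]
    return cv2.remap(im.astype(np.float32),u.astype(np.float32),v.astype(np.float32),cv2.INTER_CUBIC)
a=ortho(p,"side",.51,.61,-.035,.035,.027);a=np.clip(a*1.7,0,255)
a=cv2.resize(a,None,fx=1.9,fy=1.9)
for i in range(0,11): cv2.putText(a,str(510+10*i),(int(i*76),12),0,.4,(0,255,0),1); cv2.line(a,(int(i*76),14),(int(i*76),530),(0,200,0),1) if i%1==0 else 0
cv2.imwrite("pics/l_ortho.png",a)
q=cv2.imread("pics/e_topfull.png")
b=ortho(q,"top",.51,.66,-.035,.035,.027);b=np.clip(b*1.5,0,255);b=cv2.resize(b,None,fx=1.3,fy=1.3)
for i in range(0,16): cv2.line(b,(int(i*52),0),(int(i*52),400),(0,200,0),1);cv2.putText(b,str(510+10*i),(int(i*52),12),0,.35,(0,255,0),1)
cv2.imwrite("pics/l_orthotop.png",b)
E
```

```text
time_s: 17.2
position: [0.5704, -0.0251, 0.0628]
tcp_rot: [[0.003, 0.99, -0.139], [0.0, -0.139, -0.99], [-1.0, 0.003, -0.001]]
contact_force: [7.1, 1.0, -3.5]
width: 0.0154
t 17.2 p [ 0.5704 -0.0251  0.0628] w 0.0154 F [ 7.1  1.  -3.5] yhead -7.99 x [ 0.003  0.    -1.   ] j7 -0.3[ WARN:0@7.707] global loadsave.cpp:1063 imwrite_ Unsupported depth image for selected encoder is fallbacked to CV_8U.
```

View pics/l_ortho.png

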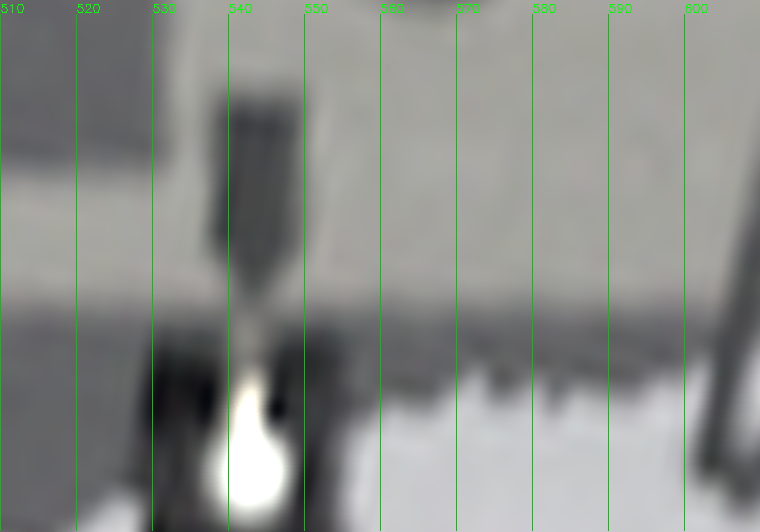

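View pics/l_orthotop.png

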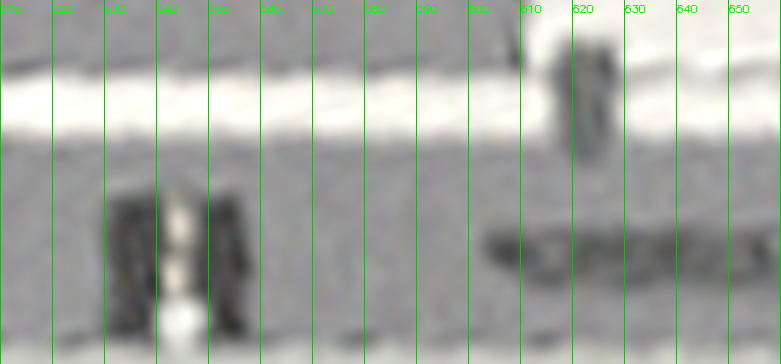

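The rectified side view shows the pointer tapering to a tip near sx 543 mm and the index line near 542 mm. I'll measure the profiles.

```bash
cat > prof.py <<'E'
from h import *
import sys
yaw=np.deg2rad(-8.1);ux=np.array([np.cos(yaw),np.sin(yaw)]);uy=np.array([-ux[1],ux[0]])
def ortho(im,cam,sx0,sx1,sy0,sy1,z,res=.00025):
    X,Y=np.meshgrid(np.arange(sx0,sx1,res),np.arange(sy1,sy0,-res))
    k=optics.get_calibration(cam);M=np.array(k["camera_from_world"])
    W=np.stack([X*ux[0]+Y*uy[0],X*ux[1]+Y*uy[1],np.full_like(X,z),np.ones_like(X)])
    P=np.tensordot(M,W,1);u=k["cx"]+k["fx"]*P[0]/-P[2];v=k["cy"]-k["fy"]*P[1]/-P[2]
    return cv2.remap(im.astype(np.float32),u.astype(np.float32),v.astype(np.float32),cv2.INTER_LINEAR)
p=cv2.imread(sys.argv[1]).astype(float)
# rail direction check
a=ortho(p,"side",.51,.61,-.035,.035,.027).mean(2)
xs=510+.25*np.arange(a.shape[1]);sy=35-.25*np.arange(a.shape[0])
for y in np.arange(22,-20,-1.5):
    i=int((35-y)/.25);row=a[i-2:i+3].mean(0)
    m=(xs>532)&(xs<555);x=xs[m];v=row[m]
    # dark-edge half-crossings
    lo=v.min();
    if y>-4:
        th=(v.min()+np.percentile(v,80))/2;d=x[v<th];print("ptr y",y,"dark %.1f..%.1f mid %.2f"%(d.min(),d.max(),(d.min()+d.max())/2),"min %.0f max %.0f"%(v.min(),v.max()))
    else:
        mm=(x>536)&(x<549);xx=x[mm];vv=v[mm];th=(vv.min()+vv.max())/2;d=xx[vv>th];print("idx y",y,"bright %.1f..%.1f mid %.2f"%(d.min(),d.max(),(d.min()+d.max())/2),"min %.0f max %.0f"%(vv.min(),vv.max()))
E
python3 prof.py pics/l_sidefull.png
```

```text
ptr y 22.0 dark 532.2..550.0 mid 541.12 min 71 max 95
ptr y 20.5 dark 538.2..549.8 mid 544.00 min 58 max 95
ptr y 19.0 dark 538.2..549.2 mid 543.75 min 44 max 96
ptr y 17.5 dark 538.2..549.2 mid 543.75 min 41 max 97
ptr y 16.0 dark 538.0..549.2 mid 543.62 min 41 max 97
ptr y 14.5 dark 538.0..549.0 mid 543.50 min 41 max 97
ptr y 13.0 dark 538.0..549.0 mid 543.50 min 42 max 97
ptr y 11.5 dark 538.2..549.0 mid 543.62 min 42 max 98
ptr y 10.0 dark 538.2..549.0 mid 543.62 min 41 max 98
ptr y 8.5 dark 538.0..549.0 mid 543.50 min 41 max 98
ptr y 7.0 dark 537.8..549.0 mid 543.38 min 41 max 97
ptr y 5.5 dark 537.8..549.2 mid 543.50 min 41 max 97
ptr y 4.0 dark 537.5..549.2 mid 543.38 min 42 max 96
ptr y 2.5 dark 537.5..549.0 mid 543.25 min 42 max 96
ptr y 1.0 dark 538.0..548.5 mid 543.25 min 42 max 96
ptr y -0.5 dark 539.0..547.5 mid 543.25 min 42 max 96
ptr y -2.0 dark 539.8..546.8 mid 543.25 min 46 max 95
ptr y -3.5 dark 540.5..546.2 mid 543.38 min 51 max 92
idx y -5.0 bright 536.2..548.8 mid 542.50 min 58 max 84
idx y -6.5 bright 536.2..548.8 mid 542.50 min 65 max 73
idx y -8.0 bright 540.5..544.8 mid 542.62 min 61 max 71
idx y -9.5 bright 540.0..545.0 mid 542.50 min 49 max 75
idx y -11.0 bright 539.8..545.2 mid 542.50 min 38 max 76
idx y -12.5 bright 539.5..545.2 mid 542.38 min 31 max 71
idx y -14.0 bright 539.8..545.0 mid 542.38 min 25 max 73
idx y -15.5 bright 540.2..545.0 mid 542.62 min 18 max 101
idx y -17.0 bright 540.2..544.8 mid 542.50 min 16 max 129
idx y -18.5 bright 540.2..544.5 mid 542.38 min 15 max 152
```

The pointer is about 0.8 mm short in the side view, and the top view estimate agrees to within about 1 mm. Final nudge.

```bash
python3 -m pendant '[[[1,0,-0.05,0,0,0,0],[1,0,-0.05,0,0,0,0],[1,0,0,0,0,0,0],[1,0,0,0,0,0,0],[1,0,0,0,0,0,0],[1,0,0,0,0,0,0]]]'; python3 go.py;  python3 - <<'E'
from ov import *
p=np.mean([optics.read_camera("side")[0].astype(float) for _ in range(4)],0)
cv2.imwrite("pics/m_sidefull.png",p.astype(np.uint8))
o=(250,130);im=p[130:270,250:420].astype(np.uint8);cv2.imwrite("pics/m_side.png",cv2.resize(im,None,fx=4.2,fy=4.2,interpolation=cv2.INTER_CUBIC))
E
python3 prof.py pics/m_sidefull.png | tail -14
```

```text
time_s: 18.15
position: [0.5695, -0.025, 0.0627]
tcp_rot: [[0.003, 0.99, -0.139], [0.0, -0.139, -0.99], [-1.0, 0.003, -0.001]]
contact_force: [6.3, -0.5, -4.1]
width: 0.0153
t 18.15 p [ 0.5695 -0.025   0.0627] w 0.0153 F [ 6.3 -0.5 -4.1] yhead -7.99 x [ 0.003  0.    -1.   ] j7 -0.3
ptr y 1.0 dark 537.5..547.5 mid 542.50 min 42 max 95
ptr y -0.5 dark 537.8..547.0 mid 542.38 min 44 max 95
ptr y -2.0 dark 538.8..546.2 mid 542.50 min 48 max 95
ptr y -3.5 dark 539.8..545.5 mid 542.62 min 53 max 91
idx y -5.0 bright 536.2..548.8 mid 542.50 min 59 max 83
idx y -6.5 bright 536.2..548.8 mid 542.50 min 66 max 73
idx y -8.0 bright 540.5..545.0 mid 542.75 min 61 max 71
idx y -9.5 bright 540.2..545.2 mid 542.75 min 49 max 75
idx y -11.0 bright 540.0..545.2 mid 542.62 min 38 max 75
idx y -12.5 bright 539.5..545.2 mid 542.38 min 31 max 71
idx y -14.0 bright 539.8..545.0 mid 542.38 min 25 max 74
idx y -15.5 bright 540.2..544.8 mid 542.50 min 20 max 102
idx y -17.0 bright 540.5..544.8 mid 542.62 min 18 max 129
idx y -18.5 bright 540.2..544.5 mid 542.38 min 16 max 152
```

View pics/m_side.png

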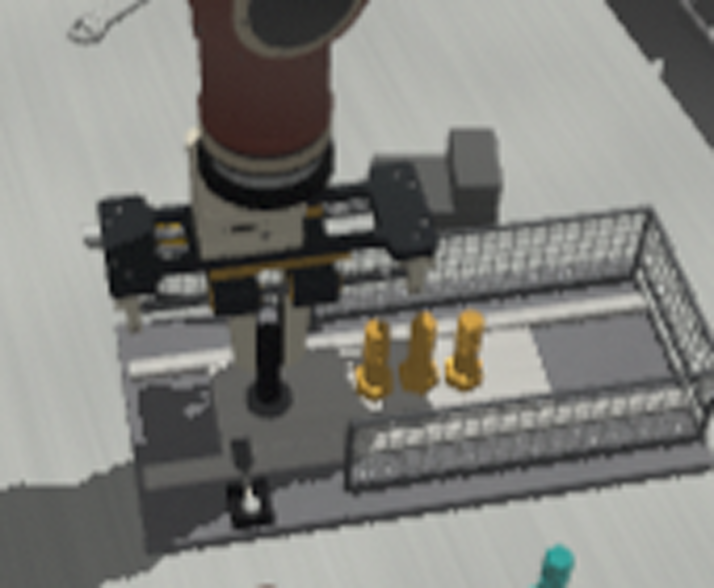

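Pointer (242,450) and index tip (246,490) are in line: 542.5 against 542.6 mm. All the bolts are standing and the grip is holding. I'll hand it in.

```bash
python3 -c "
from bench import workorder
print(workorder.sign_off())"
```

```text
the job is handed in; nothing more can be done
None
```

The job is done and handed in at about 18.4 s. The gate is wide open, and the gripper is still holding the carriage at the index mark with all three bronze bolts standing.

- **Gate:** I swung it open by its peg, with the gripper loosely around it, while the carriage was still home. It measured about 1.8 rad (past square) once I let go.
- **Carriage:** I gripped the pull post and drew the carriage out slowly, about 78 mm. The grip reads 15.3 mm on the 16 mm post, and the spring pulls back with about 6.3 N.
- **Pointer and index:** The last side-view check put the pointer at 542.5 mm and the index tip at 542.6 mm along the station's x.
- **Nothing else moved:** The index looked unmoved, and I saw no contact with anything else on the cart.

**Checks that were limited:**
- The arm blocked the top camera's view of the pointer at the end. An earlier estimate from the top view put the mark roughly 0.5 mm further out, within that camera's error.
- The two cameras disagreed by a few millimetres across the station, as calibrated. The final alignment compares both tips in the same picture, so this hardly affects it.
- The gripper mostly hid the gate in the last picture. I did not re-measure its angle after the draw, but I saw no sign of contact with it.

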